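Set the dust gate to its third click

TASK

The sliding gate on the bench's blue dust inlet box has been left part open. Push it fully shut, then push it open again and stop at the third click from shut, without ever going on to the fourth. Push the upright orange plate with your fingertips from one side at a time, never pinching it, leave the gate resting in that notch, and do not disturb the bottle, jar or sanding block.

Things in the scene. Friction and masses are not known exactly. Their poses are not given: they have to be found in the camera images.
- dust_box: Blue box with grey top, fixed, 170 (x) by 270 (y) by 80 mm. Origin: centre of its underside, z up. The gate slides along its y on the top between black rails 9 mm proud at x = -68 and 68 mm. Each rail has six white ticks, one per notch, at y = -40, -20, 0, 20, 40, 60 mm; red marks at the orange plate's ends point at the present ones. A hose stub 72 mm thick juts 50 mm from its -y end.
- gate (a joint): Gate opening in m along the box's +y: 0 = fully shut at its stop, 0.100 = other stop. A sprung notch every 20 mm: first click 0.020, second 0.040, third 0.060, fourth 0.080. Between notches the push rises to some 8 N a quarter of the way, falls to nothing half-way (it can stick there), and 1 to 2 mm later the gate snaps ahead into the next notch and stays. Starts in or between the first two.
- push_plate (a point): Middle of the gate's upright orange plate, on its centre plane, 116 mm above the bench; moves with the gate, axes as the box's. The plate is 100 mm wide (x), 15 mm thick (y), from 86 to 139 mm above the bench (its faces to 136). A steel blade 122 mm wide, top 86 mm above the bench, runs 100 mm from it towards -y; on its +y side the box's bare top is at 80 mm.
- opening_face: The plate's face on the box's -y side, 100 by 5 by 50 mm, pushed towards +y to open the gate. Origin: middle of its lower edge, 5 mm from the plate's centre plane, 86 mm above the bench; the outer surface is 2.5 mm further out (-y).
- closing_face: The plate's face on the box's +y side, 100 by 5 by 50 mm, pushed towards -y to shut the gate. Origin: middle of its lower edge, 5 mm from the plate's centre plane, 86 mm above the bench; the outer surface is 2.5 mm further out (+y).
- glue_bottle: Loose yellow glue bottle with red cap, 54 mm in diameter, 130 mm tall, standing beside the box. Origin: centre of its underside. Leave alone.
- screw_jar: Loose amber jar with steel lid, 60 mm in diameter, 75 mm tall, standing beside the box. Origin: centre of its underside. Leave alone.
- sanding_block: Loose cork sanding block, 40 by 100 by 35 mm tall, lying beside the box. Origin: centre of its underside. Leave alone.

How it is judged:
By the outcome, as a careful person would: the job done as asked, in the order asked, and still so for the second after the job is handed in, with the robot touching nothing.
It also fails if it takes over 64 s, if anything falls off the work surface, if the arm or the gripper's body presses on something with over 40 N, if the wrist force passes 120 N, or if a joint passes its speed limit or range.

ROBOT

A 6-joint arm with a two-finger parallel gripper is mounted at the origin on the work surface. World frame = base frame: x ahead of the robot, y to its left, z up, the work surface at z = 0. Lengths are in m, angles in rad, forces in N, time in s.
With the tool pointing down it reaches from about 0.35 to 0.875 m from the base axis. Payload 15.5 kg.
Tool frame: the origin (TCP) lies at the very end of the fingers, on their centre line; the grasp point (between the pads) lies 19 mm behind it; z points along the fingers, x is the direction in which the jaws open and shut, and the axes are right-handed (so a half turn about z gives the same grasp; the last joint's range is limited). The gripper opens to 85 mm and grips with 20 to 120 N. Pads are 22 mm wide; open, the fingers measure 114 mm over their backs; the gripper's body (76 mm by 85 mm) begins 54 mm behind the grasp point. The pads swing forward as they close: fully open they stand 13 mm farther back than shut.
Start: joints at [-1.214, 0.494, 1.345, -0, 1.302, -0.096], TCP at [0.273, -0.562, 0.202] pointing down, gripper open.
Joint ranges: [-2.91, 2.91], [-0.82, 2.16], [0.22, 2.67], [-1.22, 4.37], [0.12, 2.79], [-3.08, 3.08]. Speed limits (rad/s): [1.89, 1.89, 2.57, 3.01, 3.01, 3.01].

INTERFACE

Orientations are given as a 3x3 rotation matrix whose columns are the frame's x, y, z axes.
In Python, from station import arm, get_image, models gives the robot as it stands.
- The arm moves only by the tool send_rows, never from a script. Its argument "commands" is a list of rows, each an object with "jaw": the closure in counts, from 0 (fully open) to 255 (shut); "linear": the shift along the tool's x, y, z each as a share of 40 mm, from -1 to 1, a list of three; "twist": the turn about the tool's z as a share of 0.12 rad, from -1 to 1. In form: [{"jaw": jaw, "linear": [tx, ty, tz], "twist": twist}, ...]. A call has 1 to 8 rows; each row shifts and turns the commanded pose from where the row before left it, along the tool's axes as they then stand; what a row does not reach is not made up. A row lasts 1/10 s, in which the tool goes at most 50 mm and 8.59 degrees, less where a joint would pass 70% of its speed; a pose out of reach is approached as far as the arm can. A call with a number of a shift or a turn outside -1 to 1 is refused whole. A call with a gripper value outside its range is refused whole. The fingers move at their own pace and stop on an object; "squeeze" is the grip in N (left out, the last holds). Time passes only in rows, so rows that do not move let the fingers close. It gives the time, the measured TCP pose, the force and the opening at its end, in the units of the state.
- arm.sense(): the state, without advancing time (a new reading comes with each control period).
- get_image(name): name is "scene" or "top" or "wrist"; returns a dict with "frame" (420x560x3 uint8, red, green, blue), "K" (3x3 intrinsics, pixels), "R" (3x3) and "t" (3): a world point X has camera coordinates R X + t. Camera axes: x right, y down, z forward; pixel columns grow to the right and rows downward; lengths in m; the calibration is good to about 2 mm. A picture is of the moment at which its call begins. There is no depth.
- arm.sign_off(): hands the job in, once; it reports no verdict.
Trained networks look in the newest picture that a camera, given by its name, has taken for a name from the list of things; names that differ only in an ending like _2 or _b are one class to them, and where a whole thing is asked for, a point or a joint stands for the part that bears it (a point fixed in the world has none). Each returns a list of dicts, best first, with "p" (0 to 1); they miss things now and then, are a little off and sometimes report something else, mostly with a low value. They report only what shows in the picture. A call takes as long as a camera call.
- models.regions_of(thing, camera): "mask" (420x560 bool, what is visible of it) and "bbox" ([left, top, width, height] in pixels, round what is visible of it).
- models.landmark_of(thing, camera): "position" ([column, row] in pixels: a listed point, or the origin of a listed thing).
The state is a dict: "time": time; "joint_positions": joint angles; "joint_vel": joint speeds; "joint_efforts": joint torques, N m; "eef_pos": TCP position; "tool_rot": TCP orientation; "wrist_force": force on the tool from outside, world axes, zero at the start; "torque": the same for the moment, N m; "grip_width": finger opening in m.
Only numpy, scipy, OpenCV 4.12 (cv2) and the standard library are available. Lean on these libraries where they do the work, as an engineer would, in place of code of your own. Each camera call takes 0.05 s, during which the arm holds its last target. There are 200 camera calls.

## Working session

There is one attempt and no reset: what is moved stays moved. The work goes in short steps, Python scripts to look and compute and a tool call to move; the robot and the scene stay as the last step left them, time stands still between calls to the robot, and variables do not carry over. Pictures are saved under pics/ and viewed, about 8 in all and at most 12, crops included, and the job is handed in when it is done.

Besides the shell and the picture viewer there is one more tool, called after "Call:" in YAML: its name, and indented under it one key for each argument. send_rows: Moves the arm, as the interface text tells. Its arguments: {"type":"object","properties":{"commands":{"type":"array","items":{"type":"object","properties":{"jaw":{"type":"number"},"linear":{"type":"array","items":{"type":"number"}},"twist":{"type":"number"}}}},"squeeze":{"type":"number"}},"required":["commands"]}

```bash
mkdir -p pics; ls; python3 - <<'E'
from station import arm,get_image,models
import cv2,numpy as np
s=arm.sense();print(s)
for c in("scene","top"):
    im=get_image(c);cv2.imwrite(f"pics/{c}0.png",im["frame"][:,:,::-1])
    print(c,im["K"].tolist(),im["R"].tolist(),im["t"].tolist())
    for n in("dust_box","push_plate","opening_face","closing_face","glue_bottle","screw_jar","sanding_block"):
        for d in models.landmark_of(n,c)[:2]:print(n,np.round(d["position"],1),round(d["p"],2))
E
```

```text
pics
{'time': 0.0, 'joint_positions': array([-1.21352257e+00,  4.94196500e-01,  1.34613115e+00, -2.89720609e-05,
        1.30252828e+00, -9.55054674e-02]), 'joint_vel': array([-8.16332413e-05,  5.41176486e-04, -2.12024499e-04,  2.29958671e-05,
       -6.63985945e-05, -1.86087827e-04]), 'joint_efforts': array([-1.10510809e-03, -8.82160091e+01, -3.83869314e+01, -1.60379259e-04,
        1.00335773e-02, -2.59087676e-05]), 'eef_pos': array([ 0.27326394, -0.56164279,  0.201392  ]), 'tool_rot': array([[ 4.37473019e-01, -8.99231415e-01, -4.67966255e-04],
       [-8.99230654e-01, -4.37473260e-01,  1.17373461e-03],
       [-1.26018176e-03, -9.26676221e-05, -9.99999202e-01]]), 'wrist_force': array([-0.33450959,  0.14430699,  0.15165987]), 'torque': array([ 0.04846932, -0.00704233,  0.00400144]), 'grip_width': 0.08548922391523428}
scene [[460.3759661254301, 0.0, 277.12500529919924], [0.0, 460.3759661254301, 201.25485673886396], [0.0, 0.0, 1.0]] [[0.7147446685660052, 0.6993788159948956, -0.003054585741023963], [0.4403527263037422, -0.45341212430695316, -0.77492381688029], [-0.5433502877456979, 0.
[... 239 characters left out ...]
244.4] 0.75
sanding_block [319.3 198. ] 0.82
sanding_block [267.1 211. ] 0.72
top [[475.99585743631286, 0.0, 280.5323589391707], [0.0, 475.99585743631286, 203.11561407255215], [0.0, 0.0, 1.0]] [[-0.007254581689191257, -0.9995443660951794, 0.02929899745555341], [-0.9844425263118614, 0.0019949236760707823, -0.17569556815197762], [0.1755570660304917, -0.030117776925137257, -0.9840084532562984]] [0.008034337166927794, 0.6084170245614605, 0.9591941998918948]
dust_box [285.8 225.1] 0.79
dust_box [240.2 161.2] 0.74
push_plate [294.2 210.5] 0.66
opening_face [293.4 212.3] 0.44
closing_face [289.3 214.5] 0.65
glue_bottle [320.8 281.1] 0.88
screw_jar [244.4 159.9] 0.83
sanding_block [203.  225.8] 0.56
```

View pics/top0.png

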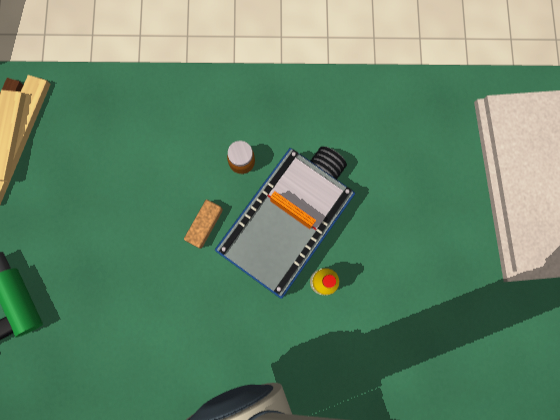

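View pics/scene0.png

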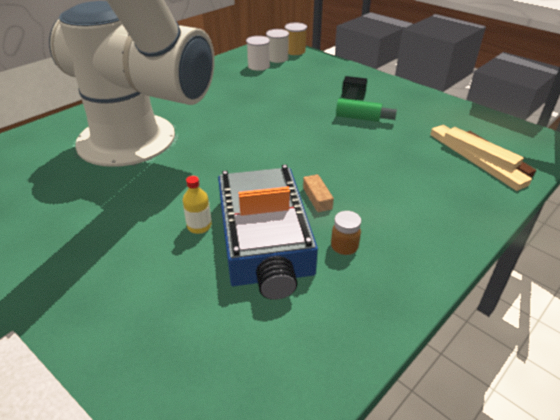

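The top view shows the box with its hose end at upper right (330,160) and its top corners at about (291,150), (353,193), (281,295) and (218,250). The orange plate runs from (271,196) to (315,224). The bottle is at (325,281), the jar at (240,155) and the block at (203,224). The scene view agrees.

```bash
cat > h.py <<'E'
import numpy as np,cv2
def proj(im,X):
    c=np.atleast_2d(X)@np.array(im["R"]).T+im["t"];p=c@np.array(im["K"]).T
    return p[:,:2]/p[:,2:]
def ray(im,px,z):
    K,R,t=map(np.array,(im["K"],im["R"],im["t"]))
    d=R.T@np.linalg.inv(K)@np.array([*px,1.]);o=-R.T@t
    return o+d*(z-o[2])/d[2]
def box2w(pose,P):
    x,y,a=pose;P=np.atleast_2d(P).astype(float);c,s=np.cos(a),np.sin(a)
    return np.c_[x+c*P[:,0]-s*P[:,1],y+s*P[:,0]+c*P[:,1],P[:,2]]
E
python3 - <<'E'
from station import arm,get_image,models
from h import *
from scipy.optimize import least_squares
im=get_image("top");sc=get_image("scene")
C=[ray(im,p,.08) for p in((291,150),(353,193),(281,295),(218,250))]
print(np.round(C,3),[np.linalg.norm(C[i]-C[(i+1)%4]) for i in range(4)])
o=np.mean(C,0);yv=(C[3]+C[2]-C[0]-C[1]);a=np.arctan2(-yv[0],yv[1]);print("box",o,a)
# refine with region mask silhouettes of box in both views (hull of box corners vs. mask not incl. hose) -> rails/ticks overlay instead
pose=(o[0],o[1],a);print("yaw deg",np.degrees(a))
for n,z in(("push_plate",.116),("opening_face",.086),("closing_face",.086)):
  for c,i in(("top",im),("scene",sc)):
    for d in models.landmark_of(n,c)[:1]:
      w=ray(i,d["position"],z);r=w[:2]-o[:2];print(n,c,"box xy",np.round([np.cos(a)*r[0]+np.sin(a)*r[1],-np.sin(a)*r[0]+np.cos(a)*r[1]],4))
for n,z in(("glue_bottle",0),("screw_jar",0),("sanding_block",0)):
  for c,i in(("top",im),("scene",sc)):
    for d in models.landmark_of(n,c)[:1]: print(n,c,np.round(ray(i,d["position"],z),3))
for c,i in(("top",im),("scene",sc)):
  f=i["frame"][:,:,::-1].copy();F=cv2.resize(f,None,fx=4,fy=4,interpolation=cv2.INTER_CUBIC)
  pts=[[sx*.085,sy*.135,.08] for sx in(-1,1) for sy in(-1,1)]+[[sx*.068,y/1000,.089] for sx in(-1,1) for y in(-40,-20,0,20,40,60)]
  for p in proj(i,box2w(pose,pts)): cv2.circle(F,tuple(int(v*4+2) for v in p),3,(255,0,255),-1)
  cv2.imwrite(f"pics/{c}1.png",F[560:1200,840:1440] if c=="top" else F[640:1100,800:1400])
E
```

```text
[[ 0.718 -0.017  0.08 ]
 [ 0.625 -0.146  0.08 ]
 [ 0.417  0.006  0.08 ]
 [ 0.507  0.134  0.08 ]] [np.float64(0.15871331075712497), np.float64(0.2577534784617007), np.float64(0.15615848394623177), np.float64(0.2587727881129343)]
box [ 0.56675579 -0.00564995  0.08      ] 0.9447703761912479
yaw deg 54.131355164745585
push_plate top box xy [-0.0027 -0.0184]
push_plate scene box xy [ 0.0048 -0.0166]
opening_face top box xy [-0.0008 -0.0269]
opening_face scene box xy [ 0.0105 -0.0149]
closing_face top box xy [-0.0011 -0.0143]
glue_bottle scene [ 0.445 -0.08   0.   ]
screw_jar top [0.715 0.092 0.   ]
screw_jar scene [0.708 0.088 0.   ]
sanding_block top [0.565 0.17  0.   ]
sanding_block scene [0.57  0.181 0.   ]
```

View pics/top1.png

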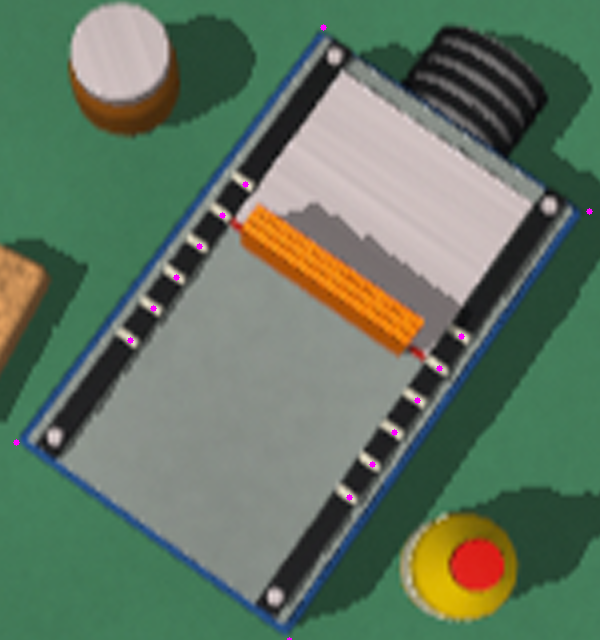

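View pics/scene1.png

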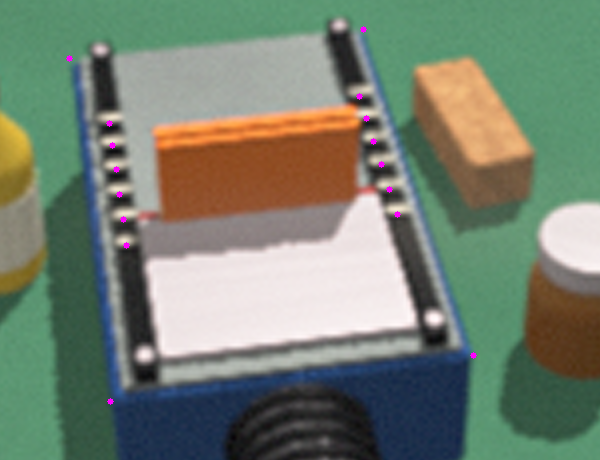

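The projected corners and ticks fit the picture, so I take the box pose as (0.567, -0.006) with yaw 54.1°. The red marks sit on the second tick, so the gate is in notch 1 (0.020). I'll shut the jaws and cross at safe height to the +y side of the plate. Then I'll turn so the tool's y lies along the box's y.

Call:
send_rows:
  commands:
    - {"jaw": 255, "linear": [-0.3, -0.4, 0], "twist": 0}
    - {"jaw": 255, "linear": [-0.62, -0.77, 0], "twist": 0}
    - {"jaw": 255, "linear": [-0.62, -0.77, 0], "twist": 0}
    - {"jaw": 255, "linear": [-0.62, -0.77, 0], "twist": 0}
    - {"jaw": 255, "linear": [-0.62, -0.77, 0], "twist": 0}
    - {"jaw": 255, "linear": [-0.62, -0.77, 0], "twist": 0}
    - {"jaw": 255, "linear": [-0.62, -0.77, 0], "twist": 0}
    - {"jaw": 255, "linear": [-0.62, -0.77, 0], "twist": 0}

```text
time: 2.3
eef_pos: [0.401, -0.2924, 0.2021]
tool_rot: [[0.437, -0.899, 0.0], [-0.899, -0.437, -0.0], [0.0, -0.0, -1.0]]
wrist_force: [0.1, -0.5, 0.6]
grip_width: -0.0005
```

Call:
send_rows:
  commands:
    - {"jaw": 255, "linear": [-0.62, -0.77, 0], "twist": 0}
    - {"jaw": 255, "linear": [-0.62, -0.77, 0], "twist": 0}
    - {"jaw": 255, "linear": [-0.62, -0.77, 0], "twist": 0}
    - {"jaw": 255, "linear": [-0.62, -0.77, 0], "twist": 0}
    - {"jaw": 255, "linear": [-0.62, -0.77, 0], "twist": 0}
    - {"jaw": 255, "linear": [-0.62, -0.77, 0], "twist": 0}
    - {"jaw": 255, "linear": [-0.62, -0.77, 0], "twist": 0}
    - {"jaw": 255, "linear": [-0.31, -0.38, 0], "twist": 0}

```text
time: 3.1
eef_pos: [0.5277, -0.0229, 0.2021]
tool_rot: [[0.439, -0.898, 0.001], [-0.898, -0.439, 0.0], [-0.0, -0.001, -1.0]]
wrist_force: [-0.1, -0.4, 1.1]
grip_width: -0.0
```

Call:
send_rows:
  commands:
    - {"jaw": 255, "linear": [0, 0, 0], "twist": 1}
    - {"jaw": 255, "linear": [0, 0, 0], "twist": 1}
    - {"jaw": 255, "linear": [0, 0, 0], "twist": 1}
    - {"jaw": 255, "linear": [0, 0, 0], "twist": 1}
    - {"jaw": 255, "linear": [0, 0, 0], "twist": 1}
    - {"jaw": 255, "linear": [0, 0, 0], "twist": 1}
    - {"jaw": 255, "linear": [0, 0, 0], "twist": 1}
    - {"jaw": 255, "linear": [0, 0, 0], "twist": 1}

```text
time: 3.9
eef_pos: [0.5267, -0.0256, 0.2021]
tool_rot: [[-0.49, -0.872, 0.0], [-0.872, 0.49, 0.0], [-0.0, -0.0, -1.0]]
wrist_force: [-0.2, -0.2, 0.4]
grip_width: -0.0
```

Call:
send_rows:
  commands:
    - {"jaw": 255, "linear": [0, 0, 0], "twist": 1}
    - {"jaw": 255, "linear": [0, 0, 0], "twist": 0}

```text
time: 4.1
eef_pos: [0.5267, -0.0256, 0.2021]
tool_rot: [[-0.589, -0.808, 0.0], [-0.808, 0.589, -0.0], [-0.0, -0.0, -1.0]]
wrist_force: [0.6, -0.2, 0.1]
grip_width: 0.0001
```

```bash
cat > st.py <<'E'
from station import arm,get_image,models
from h import *
P=(.56676,-.00565,.94477)
def st():
    s=arm.sense();a=P[2];r=s["eef_pos"][:2]-P[:2];by=np.array([-np.sin(a),np.cos(a)]);bx=np.array([np.cos(a),np.sin(a)])
    f=s["wrist_force"][:2]
    print("t",round(s["time"],2),"box x %.4f y %.4f z %.4f"%(r@bx,r@by,s["eef_pos"][2]),"F by %.1f bx %.1f z %.1f"%(f@by,f@bx,s["wrist_force"][2]),"grip",round(s["grip_width"],4))
    x=s["tool_rot"][:2,0];print("yaw err deg",np.degrees(np.arctan2(x@by,-(x@bx)))*-1)
E
python3 - <<'E'
from st import *
st()
im=get_image("scene");F=cv2.resize(im["frame"][130:290,190:390,::-1],None,fx=3.5,fy=3.5);cv2.imwrite("pics/s2.png",F)
E
```

```text
t 4.1 box x -0.0396 y 0.0208 z 0.2021 F by -0.6 bx 0.2 z 0.1 grip 0.0001
yaw err deg -0.1993902944162141
```

View pics/s2.png

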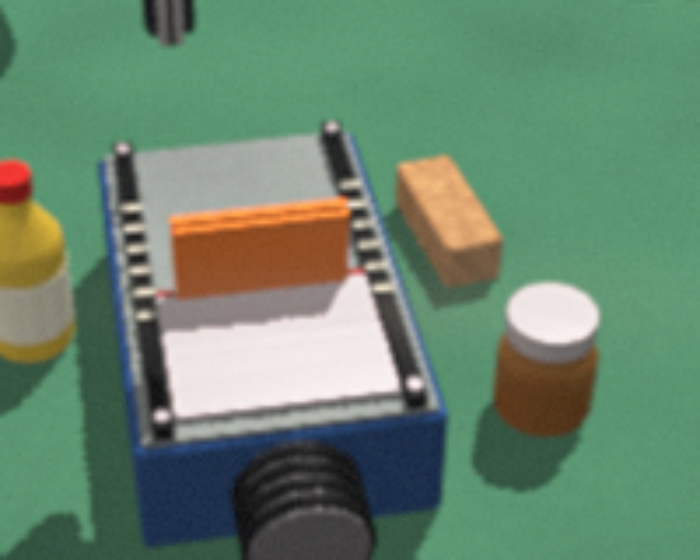

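The picture shows the fingertips clear above the bench side of the box at about crop (168,40). The plate marks are still on the second tick. Next I centre the tool and go down behind the plate.

Call:
send_rows:
  commands:
    - {"jaw": 255, "linear": [-0.5, 0.15, 0], "twist": 0}
    - {"jaw": 255, "linear": [-0.5, 0.1, 0], "twist": 0}
    - {"jaw": 255, "linear": [0, 0, 0.6], "twist": 0}
    - {"jaw": 255, "linear": [0, 0, 0.7], "twist": 0}
    - {"jaw": 255, "linear": [0, 0, 0.7], "twist": 0}
    - {"jaw": 255, "linear": [0, 0, 0.45], "twist": 0}
    - {"jaw": 255, "linear": [0, 0, 0], "twist": 0}

```text
time: 4.85
eef_pos: [0.5406, 0.0128, 0.102]
tool_rot: [[-0.584, -0.812, -0.004], [-0.812, 0.584, 0.0], [0.002, 0.003, -1.0]]
wrist_force: [-0.3, -0.5, 0.4]
grip_width: 0.0
```

```bash
python3 - <<'E'
from st import *
st()
im=get_image("scene");F=cv2.resize(im["frame"][130:290,190:390,::-1],None,fx=3.5,fy=3.5)
p=proj(im,arm.sense()["eef_pos"])[0];print((p-[190,130])*3.5)
cv2.imwrite("pics/s3.png",F)
E
```

```text
t 4.85 box x -0.0004 y 0.0320 z 0.1020 F by -0.1 bx -0.6 z 0.4 grip 0.0
yaw err deg 0.1311529272040417
[245.47999899 208.73478071]
```

View pics/s3.png

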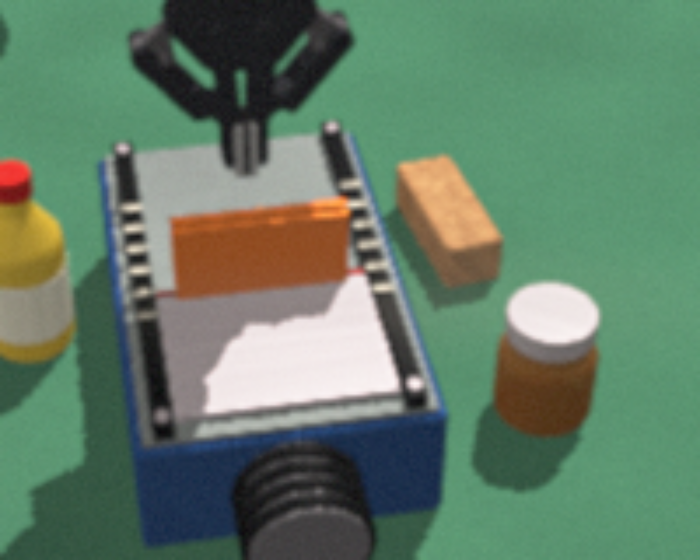

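The visible fingertips are at about crop (247,173), but the projected TCP is at (245,209). I'll check this mismatch with fresh views before pushing.

```bash
python3 - <<'E'
from st import *
e=arm.sense()["eef_pos"];print(arm.sense()["time"],e)
o=[]
for c,(r,q) in(("scene",(130,190)),("top",(130,190))):
    im=get_image(c);F=cv2.resize(im["frame"][r:r+150,q:q+200,::-1],None,fx=2,fy=2,interpolation=cv2.INTER_CUBIC)
    for dz,col in((0,(255,0,255)),(.03,(0,255,255)),(.073,(255,255,0))):
        p=(proj(im,e+[0,0,dz])[0]-[q,r])*2;print(c,dz,p);cv2.circle(F,tuple(int(v) for v in p),2,col,-1)
    o.append(F)
w=cv2.resize(get_image("wrist")["frame"][:,:,::-1],(400,300))
cv2.imwrite("pics/c4.png",np.vstack([np.hstack(o),np.hstack([w,w*0])]))
E
```

```text
4.9 [0.54149761 0.01273174 0.10346215]
scene 0 [140.27428514 119.27701755]
scene 0.03 [139.50166562  96.11136808]
scene 0.073 [138.33845383  61.23449059]
top 0 [175.4765589  203.41802452]
top 0.03 [176.2047695  199.80882686]
top 0.073 [177.33371607 194.21347945]
```

View pics/c4.png

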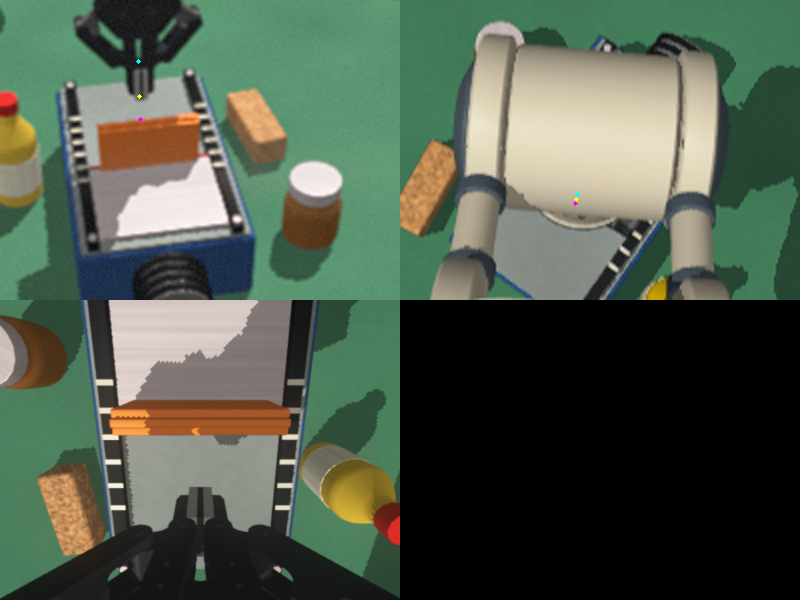

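```bash
python3 - <<'E'
from st import *
s=arm.sense();e=s["eef_pos"]
im=get_image("wrist");R=np.array(im["R"]);print("cam pos",-R.T@im["t"]-e, "cam z",R[2])
for dz in(0,.015,.03,.04):print(dz,proj(im,e+[0,0,dz])[0]/1.4)
# box points in wrist: plate top corners, ticks
pts=[[-.05,-.02,.139],[.05,-.02,.139]]+[[sx*.068,y,.089] for sx in(-1,1) for y in(-.04,-.02,0,.02)]
print(np.round(proj(im,box2w(P,pts))/1.4))
# FK-free: where is visible tip (scene px ~ (259.75,179)) at several heights
sc=get_image("scene")
for z in(.10,.12,.135,.15):
    r=ray(sc,(259.75,179),z)[:2]-P[:2];a=P[2];print(z,np.round([np.cos(a)*r[0]+np.sin(a)*r[1],-np.sin(a)*r[0]+np.cos(a)*r[1]],3))
E
```

```text
cam pos [ 0.06158522 -0.0442498   0.17210573] cam z [-0.2391279   0.17318891 -0.95541794]
0 [200.41523591 181.12628051]
0.015 [200.44291814 190.12406823]
0.03 [200.47561707 200.7524725 ]
0.04 [200.50092014 208.9769407 ]
[[293. 122.]
 [111. 122.]
 [297.  81.]
 [294. 109.]
 [291. 136.]
 [288. 161.]
 [106.  81.]
 [109. 109.]
 [112. 136.]
 [114. 161.]]
0.1 [0.005 0.073]
0.12 [0.002 0.046]
0.135 [-0.001  0.026]
0.15 [-0.003  0.006]
```

Both cameras put the visible tip about 25–30 mm above the reported TCP height. That would leave the fingers barely overlapping the plate, so I'll go down to a height that is safe either way and look.

Call:
send_rows:
  commands:
    - {"jaw": 255, "linear": [0, 0, 0.2], "twist": 0}
    - {"jaw": 255, "linear": [0, 0, 0.2], "twist": 0}
    - {"jaw": 255, "linear": [0, 0, 0], "twist": 0}

```text
time: 5.45
eef_pos: [0.5413, 0.0127, 0.0868]
tool_rot: [[-0.587, -0.81, -0.002], [-0.81, 0.587, 0.0], [0.001, 0.002, -1.0]]
wrist_force: [-0.7, -1.1, -0.3]
grip_width: -0.0
```

```bash
python3 - <<'E'
from st import *
st()
e=arm.sense()["eef_pos"]
o=[]
for c,(r,q) in(("scene",(130,210)),("wrist",(200,220))):
    im=get_image(c);F=cv2.resize(im["frame"][r:r+100,q:q+100,::-1],None,fx=4,fy=4,interpolation=cv2.INTER_CUBIC)
    for dz,col in((0,(255,0,255)),(.03,(0,255,255))):
        p=(proj(im,e+[0,0,dz])[0]-[q,r])*4;print(c,dz,p);cv2.circle(F,tuple(int(v) for v in p),2,col,-1)
    o.append(F)
cv2.imwrite("pics/c5.png",np.hstack(o))
E
```

```text
t 5.45 box x -0.0000 y 0.0314 z 0.0868 F by -0.1 bx -1.3 z -0.3 grip -0.0
yaw err deg -0.06019061408798941
scene 0 [201.09908479 263.33984288]
scene 0.03 [199.58205259 218.01889427]
wrist 0 [243.32648135 214.14401596]
wrist 0.03 [244.29201507 324.3427836 ]
```

View pics/c5.png

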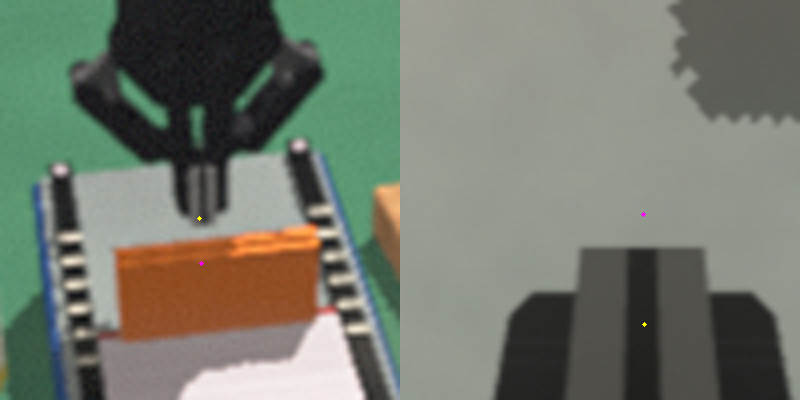

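The offset holds: the tip is about 30 mm above the TCP point, at z ≈ 0.117. I'll go down another 12 mm in small steps and watch the vertical force in case this is wrong.

Call:
send_rows:
  commands:
    - {"jaw": 255, "linear": [0, 0, 0.1], "twist": 0}
    - {"jaw": 255, "linear": [0, 0, 0.07], "twist": 0}
    - {"jaw": 255, "linear": [0, 0, 0.03], "twist": 0}

```text
time: 5.85
eef_pos: [0.5419, 0.0127, 0.0796]
tool_rot: [[-0.587, -0.81, -0.0], [-0.81, 0.587, 0.0], [0.0, 0.0, -1.0]]
wrist_force: [-0.3, -0.3, -0.8]
grip_width: 0.0004
```

Call:
send_rows:
  commands:
    - {"jaw": 255, "linear": [0, 0, 0.04], "twist": 0}
    - {"jaw": 255, "linear": [0, 0, 0], "twist": 0}

```text
time: 6.05
eef_pos: [0.542, 0.0127, 0.0782]
tool_rot: [[-0.587, -0.81, -0.0], [-0.81, 0.587, 0.0], [0.0, 0.0, -1.0]]
wrist_force: [-0.3, -0.6, -0.1]
grip_width: 0.0001
```

No contact at 0.078, so the offset is real. I'll drop 4 mm more and start the shutting push.

Call:
send_rows:
  commands:
    - {"jaw": 255, "linear": [0, 0, 0.1], "twist": 0}
    - {"jaw": 255, "linear": [0, -0.2, 0], "twist": 0}
    - {"jaw": 255, "linear": [0, -0.25, 0], "twist": 0}
    - {"jaw": 255, "linear": [0, -0.15, 0], "twist": 0}
    - {"jaw": 255, "linear": [0, -0.05, 0], "twist": 0}
    - {"jaw": 255, "linear": [0, 0, 0], "twist": 0}

```text
time: 6.65
eef_pos: [0.5634, -0.0029, 0.0743]
tool_rot: [[-0.587, -0.809, 0.0], [-0.809, 0.587, 0.0], [-0.0, -0.0, -1.0]]
wrist_force: [0.1, -0.7, -0.0]
grip_width: 0.0
```

```bash
python3 -c "from st import *;st()"
```

```text
t 6.65 box x 0.0003 y 0.0043 z 0.0743 F by -0.5 bx -0.5 z -0.0 grip 0.0
yaw err deg -0.09286498940240226
```

Call:
send_rows:
  commands:
    - {"jaw": 255, "linear": [0, -0.06, 0], "twist": 0}
    - {"jaw": 255, "linear": [0, -0.06, 0], "twist": 0}
    - {"jaw": 255, "linear": [0, 0, 0], "twist": 0}

```text
time: 6.95
eef_pos: [0.5672, -0.0055, 0.0745]
tool_rot: [[-0.587, -0.81, 0.0], [-0.81, 0.587, -0.0], [-0.0, -0.0, -1.0]]
wrist_force: [0.2, -0.3, 0.6]
grip_width: -0.0003
```

```bash
python3 -c "from st import *;st()"
```

```text
t 6.95 box x 0.0004 y -0.0003 z 0.0745 F by -0.3 bx -0.1 z 0.6 grip -0.0003
yaw err deg -0.07153608586801691
```

Call:
send_rows:
  commands:
    - {"jaw": 255, "linear": [0, -0.06, 0], "twist": 0}
    - {"jaw": 255, "linear": [0, -0.06, 0], "twist": 0}
    - {"jaw": 255, "linear": [0, 0, 0], "twist": 0}

```text
time: 7.25
eef_pos: [0.5705, -0.008, 0.0743]
tool_rot: [[-0.587, -0.81, -0.001], [-0.81, 0.587, 0.001], [0.0, 0.001, -1.0]]
wrist_force: [-3.9, 3.8, 3.6]
grip_width: 0.0001
```

```bash
python3 -c "from st import *;st()"
```

```text
t 7.25 box x 0.0003 y -0.0044 z 0.0743 F by 5.4 bx 0.8 z 3.6 grip 0.0001
yaw err deg -0.06888727627386469
```

Contact came as predicted, with 5.4 N against the push. I carry on towards shut in small steps.

Call:
send_rows:
  commands:
    - {"jaw": 255, "linear": [0, -0.06, 0], "twist": 0}
    - {"jaw": 255, "linear": [0, -0.06, 0], "twist": 0}
    - {"jaw": 255, "linear": [0, -0.06, 0], "twist": 0}
    - {"jaw": 255, "linear": [0, -0.06, 0], "twist": 0}
    - {"jaw": 255, "linear": [0, 0, 0], "twist": 0}

```text
time: 7.75
eef_pos: [0.5792, -0.0141, 0.0744]
tool_rot: [[-0.587, -0.81, 0.001], [-0.81, 0.587, -0.0], [-0.0, -0.001, -1.0]]
wrist_force: [0.2, -0.7, -0.3]
grip_width: 0.0001
```

```bash
python3 -c "from st import *;st()"
```

```text
t 7.75 box x 0.0004 y -0.0150 z 0.0744 F by -0.6 bx -0.4 z -0.3 grip 0.0001
yaw err deg -0.07511404599790329
```

Call:
send_rows:
  commands:
    - {"jaw": 255, "linear": [0, -0.05, 0], "twist": 0}
    - {"jaw": 255, "linear": [0, -0.05, 0], "twist": 0}
    - {"jaw": 255, "linear": [0, 0, 0], "twist": 0}

```text
time: 8.05
eef_pos: [0.5822, -0.0164, 0.0744]
tool_rot: [[-0.587, -0.81, 0.0], [-0.81, 0.587, -0.0], [-0.0, -0.0, -1.0]]
wrist_force: [-0.7, -0.8, -0.6]
grip_width: 0.0001
```

```bash
python3 -c "from st import *;st()"
```

```text
t 8.05 box x 0.0003 y -0.0188 z 0.0744 F by 0.1 bx -1.1 z -0.6 grip 0.0001
yaw err deg -0.07542747554284888
```

The gate has snapped ahead. I'll feel for the hard stop.

Call:
send_rows:
  commands:
    - {"jaw": 255, "linear": [0, -0.05, 0], "twist": 0}
    - {"jaw": 255, "linear": [0, -0.05, 0], "twist": 0}
    - {"jaw": 255, "linear": [0, 0, 0], "twist": 0}

```text
time: 8.35
eef_pos: [0.5835, -0.0175, 0.0743]
tool_rot: [[-0.587, -0.81, -0.003], [-0.81, 0.587, 0.002], [0.001, 0.004, -1.0]]
wrist_force: [-8.8, 8.1, 9.3]
grip_width: -0.0002
```

```bash
python3 -c "from st import *;st()"
```

```text
t 8.35 box x 0.0002 y -0.0205 z 0.0743 F by 11.8 bx 1.4 z 9.3 grip -0.0002
yaw err deg -0.06919465387243774
```

Call:
send_rows:
  commands:
    - {"jaw": 255, "linear": [0, -0.03, 0], "twist": 0}
    - {"jaw": 255, "linear": [0, 0, 0], "twist": 0}

```text
time: 8.55
eef_pos: [0.5835, -0.0175, 0.0743]
tool_rot: [[-0.587, -0.81, -0.005], [-0.81, 0.587, 0.002], [0.001, 0.005, -1.0]]
wrist_force: [-14.7, 13.5, 13.7]
grip_width: -0.0001
```

```bash
python3 -c "from st import *;st()"
```

```text
t 8.55 box x 0.0002 y -0.0205 z 0.0743 F by 19.8 bx 2.3 z 13.7 grip -0.0001
yaw err deg -0.06023565080379722
```

Hard stop at TCP y = -0.0205: the force rose to 20 N with no movement, so the gate is shut. I back off, lift and cross to the -y side.

Call:
send_rows:
  commands:
    - {"jaw": 255, "linear": [0, 0.15, 0], "twist": 0}
    - {"jaw": 255, "linear": [0, 0.25, 0], "twist": 0}
    - {"jaw": 255, "linear": [0, 0, -0.5], "twist": 0}
    - {"jaw": 255, "linear": [0, 0, -0.8], "twist": 0}
    - {"jaw": 255, "linear": [0, 0, -0.7], "twist": 0}
    - {"jaw": 255, "linear": [0, 0, 0], "twist": 0}

```text
time: 9.15
eef_pos: [0.5749, -0.0099, 0.1579]
tool_rot: [[-0.587, -0.81, 0.006], [-0.81, 0.587, -0.001], [-0.003, -0.005, -1.0]]
wrist_force: [0.1, -0.1, -0.1]
grip_width: 0.0001
```

```bash
python3 - <<'E'
from st import *
st()
im=get_image("wrist");cv2.imwrite("pics/w6.png",im["frame"][:,:,::-1])
for y in(-.04,-.02):print(y,proj(im,box2w(P,[[-.055,y,.089],[.055,y,.089]])))
E
```

```text
t 9.15 box x 0.0013 y -0.0091 z 0.1579 F by -0.2 bx -0.0 z -0.1 grip 0.0001
yaw err deg -0.06225215015535903
-0.04 [[363.14136048 171.12938277]
 [202.05616009 171.29087127]]
-0.02 [[361.23756192 199.4644746 ]
 [203.91838676 199.59289295]]
```

View pics/w6.png

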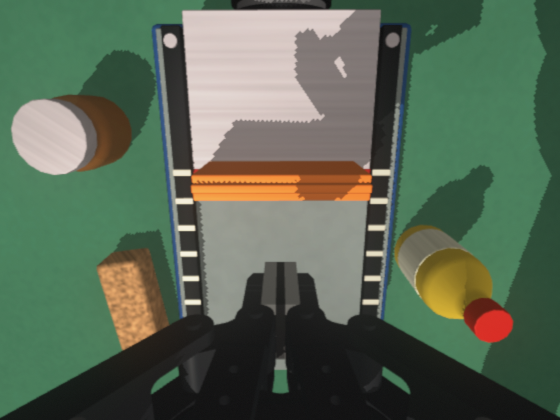

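The plate is at the first ticks (row about 172), so the gate is shut and stayed there. Crossing over now.

Call:
send_rows:
  commands:
    - {"jaw": 255, "linear": [0, -0.5, 0], "twist": 0}
    - {"jaw": 255, "linear": [0, -0.8, 0], "twist": 0}
    - {"jaw": 255, "linear": [0, -0.65, 0], "twist": 0}
    - {"jaw": 255, "linear": [0, 0, 0.4], "twist": 0}
    - {"jaw": 255, "linear": [0, 0, 0.7], "twist": 0}
    - {"jaw": 255, "linear": [0, 0, 0.6], "twist": 0}
    - {"jaw": 255, "linear": [0, 0, 0.3], "twist": 0}
    - {"jaw": 255, "linear": [0, 0, 0], "twist": 0}

```text
time: 10.0
eef_pos: [0.6348, -0.0553, 0.0723]
tool_rot: [[-0.587, -0.81, -0.004], [-0.81, 0.587, 0.001], [0.002, 0.003, -1.0]]
wrist_force: [0.3, -0.3, 0.6]
grip_width: 0.0001
```

```bash
python3 -c "from st import *;st()"
```

```text
t 10.0 box x -0.0004 y -0.0842 z 0.0723 F by -0.4 bx -0.1 z 0.6 grip 0.0001
yaw err deg -0.06878539622588663
```

Call:
send_rows:
  commands:
    - {"jaw": 255, "linear": [0, 0.2, 0], "twist": 0}
    - {"jaw": 255, "linear": [0, 0.25, 0], "twist": 0}
    - {"jaw": 255, "linear": [0, 0.1, 0], "twist": 0}
    - {"jaw": 255, "linear": [0, 0.05, 0], "twist": 0}
    - {"jaw": 255, "linear": [0, 0, 0], "twist": 0}

```text
time: 10.5
eef_pos: [0.6169, -0.0413, 0.0749]
tool_rot: [[-0.587, -0.81, 0.001], [-0.81, 0.587, -0.0], [-0.0, -0.001, -1.0]]
wrist_force: [-0.2, 0.1, -1.0]
grip_width: -0.0
```

```bash
python3 -c "from st import *;st()"
```

```text
t 10.5 box x 0.0005 y -0.0615 z 0.0749 F by 0.2 bx -0.0 z -1.0 grip -0.0
yaw err deg -0.05084340427514743
```

Call:
send_rows:
  commands:
    - {"jaw": 255, "linear": [0, 0.05, 0], "twist": 0}
    - {"jaw": 255, "linear": [0, 0.05, 0], "twist": 0}
    - {"jaw": 255, "linear": [0, 0, 0], "twist": 0}

```text
time: 10.8
eef_pos: [0.6135, -0.0391, 0.0744]
tool_rot: [[-0.587, -0.81, -0.0], [-0.81, 0.587, 0.0], [0.0, 0.0, -1.0]]
wrist_force: [-0.1, -0.9, -0.9]
grip_width: 0.0002
```

```bash
python3 -c "from st import *;st()"
```

```text
t 10.8 box x 0.0002 y -0.0575 z 0.0744 F by -0.4 bx -0.8 z -0.9 grip 0.0002
yaw err deg -0.07035814094370545
```

Call:
send_rows:
  commands:
    - {"jaw": 255, "linear": [0, 0.05, 0], "twist": 0}
    - {"jaw": 255, "linear": [0, 0, 0], "twist": 0}

```text
time: 11.0
eef_pos: [0.6122, -0.0382, 0.0744]
tool_rot: [[-0.587, -0.81, 0.001], [-0.81, 0.587, -0.0], [-0.0, -0.001, -1.0]]
wrist_force: [2.9, -1.8, -0.4]
grip_width: 0.0002
```

```bash
python3 -c "from st import *;st()"
```

```text
t 11.0 box x 0.0003 y -0.0559 z 0.0744 F by -3.4 bx 0.2 z -0.4 grip 0.0002
yaw err deg -0.06995171333467595
```

Contact on the opening side is at y ≈ -0.057, so opening ≈ y + 0.057. I push on in 2 mm rows through the first click.

Call:
send_rows:
  commands:
    - {"jaw": 255, "linear": [0, 0.05, 0], "twist": 0}
    - {"jaw": 255, "linear": [0, 0.05, 0], "twist": 0}
    - {"jaw": 255, "linear": [0, 0.05, 0], "twist": 0}
    - {"jaw": 255, "linear": [0, 0.05, 0], "twist": 0}
    - {"jaw": 255, "linear": [0, 0.05, 0], "twist": 0}
    - {"jaw": 255, "linear": [0, 0.05, 0], "twist": 0}
    - {"jaw": 255, "linear": [0, 0, 0], "twist": 0}

```text
time: 11.7
eef_pos: [0.6018, -0.0307, 0.0743]
tool_rot: [[-0.587, -0.81, -0.001], [-0.81, 0.587, 0.0], [0.0, 0.001, -1.0]]
wrist_force: [-0.4, 0.1, 0.2]
grip_width: 0.0001
```

```bash
python3 -c "from st import *;st()"
```

```text
t 11.7 box x 0.0003 y -0.0431 z 0.0743 F by 0.4 bx -0.1 z 0.2 grip 0.0001
yaw err deg -0.0606657155851676
```

Call:
send_rows:
  commands:
    - {"jaw": 255, "linear": [0, 0.05, 0], "twist": 0}
    - {"jaw": 255, "linear": [0, 0.05, 0], "twist": 0}
    - {"jaw": 255, "linear": [0, 0.05, 0], "twist": 0}
    - {"jaw": 255, "linear": [0, 0.05, 0], "twist": 0}
    - {"jaw": 255, "linear": [0, 0, 0], "twist": 0}

```text
time: 12.2
eef_pos: [0.5959, -0.0263, 0.0744]
tool_rot: [[-0.587, -0.81, 0.001], [-0.81, 0.587, -0.0], [-0.0, -0.001, -1.0]]
wrist_force: [2.0, -1.8, -2.2]
grip_width: -0.0001
```

```bash
python3 -c "from st import *;st()"
```

```text
t 12.2 box x 0.0003 y -0.0358 z 0.0744 F by -2.7 bx -0.3 z -2.2 grip -0.0001
yaw err deg -0.06538998862082918
```

First click is behind me, and contact is at notch 1 as predicted. Now the second.

Call:
send_rows:
  commands:
    - {"jaw": 255, "linear": [0, 0.05, 0], "twist": 0}
    - {"jaw": 255, "linear": [0, 0.05, 0], "twist": 0}
    - {"jaw": 255, "linear": [0, 0.05, 0], "twist": 0}
    - {"jaw": 255, "linear": [0, 0.05, 0], "twist": 0}
    - {"jaw": 255, "linear": [0, 0.05, 0], "twist": 0}
    - {"jaw": 255, "linear": [0, 0.05, 0], "twist": 0}
    - {"jaw": 255, "linear": [0, 0, 0], "twist": 0}

```text
time: 12.9
eef_pos: [0.5856, -0.0189, 0.0744]
tool_rot: [[-0.587, -0.81, -0.001], [-0.81, 0.587, 0.0], [0.0, 0.001, -1.0]]
wrist_force: [0.2, -0.3, 0.9]
grip_width: 0.0
```

```bash
python3 -c "from st import *;st()"
```

```text
t 12.9 box x 0.0003 y -0.0230 z 0.0744 F by -0.3 bx -0.1 z 0.9 grip 0.0
yaw err deg -0.061623758674449094
```

Call:
send_rows:
  commands:
    - {"jaw": 255, "linear": [0, 0.05, 0], "twist": 0}
    - {"jaw": 255, "linear": [0, 0.05, 0], "twist": 0}
    - {"jaw": 255, "linear": [0, 0.05, 0], "twist": 0}
    - {"jaw": 255, "linear": [0, 0.05, 0], "twist": 0}
    - {"jaw": 255, "linear": [0, 0, 0], "twist": 0}

```text
time: 13.4
eef_pos: [0.5797, -0.0146, 0.0744]
tool_rot: [[-0.587, -0.81, 0.0], [-0.81, 0.587, -0.0], [-0.0, -0.0, -1.0]]
wrist_force: [1.7, -3.3, -2.7]
grip_width: 0.0003
```

```bash
python3 -c "from st import *;st()"
```

```text
t 13.4 box x 0.0003 y -0.0157 z 0.0744 F by -3.3 bx -1.7 z -2.7 grip 0.0003
yaw err deg -0.06406118947691604
```

Second notch reached, in contact again. Now the third, stopping as soon as it snaps.

Call:
send_rows:
  commands:
    - {"jaw": 255, "linear": [0, 0.05, 0], "twist": 0}
    - {"jaw": 255, "linear": [0, 0.05, 0], "twist": 0}
    - {"jaw": 255, "linear": [0, 0.05, 0], "twist": 0}
    - {"jaw": 255, "linear": [0, 0.05, 0], "twist": 0}
    - {"jaw": 255, "linear": [0, 0.05, 0], "twist": 0}
    - {"jaw": 255, "linear": [0, 0.05, 0], "twist": 0}
    - {"jaw": 255, "linear": [0, 0, 0], "twist": 0}

```text
time: 14.1
eef_pos: [0.5694, -0.0072, 0.0744]
tool_rot: [[-0.587, -0.81, -0.001], [-0.81, 0.587, 0.0], [0.0, 0.001, -1.0]]
wrist_force: [0.7, 0.5, -0.7]
grip_width: -0.0002
```

```bash
python3 -c "from st import *;st()"
```

```text
t 14.1 box x 0.0003 y -0.0030 z 0.0744 F by -0.2 bx 0.8 z -0.7 grip -0.0002
yaw err deg -0.06128622742904171
```

Call:
send_rows:
  commands:
    - {"jaw": 255, "linear": [0, -0.2, 0], "twist": 0}
    - {"jaw": 255, "linear": [0, -0.4, 0], "twist": 0}
    - {"jaw": 255, "linear": [0, 0, -0.5], "twist": 0}
    - {"jaw": 255, "linear": [0, 0, -0.8], "twist": 0}
    - {"jaw": 255, "linear": [0, 0, -0.8], "twist": 0}
    - {"jaw": 255, "linear": [0, 0, -0.5], "twist": 0}
    - {"jaw": 255, "linear": [0, 0, 0], "twist": 0}

```text
time: 14.8
eef_pos: [0.5913, -0.0221, 0.1814]
tool_rot: [[-0.587, -0.81, 0.005], [-0.81, 0.587, -0.001], [-0.002, -0.004, -1.0]]
wrist_force: [-0.8, -0.8, -0.0]
grip_width: -0.0001
```

```bash
python3 - <<'E'
from st import *
st()
im=get_image("scene");F=cv2.resize(im["frame"][130:290,190:390,::-1],None,fx=3.5,fy=3.5,interpolation=cv2.INTER_CUBIC)
for y in(.0,.02,.04):print(y,(proj(im,box2w(P,[[-.055,y,.089],[.055,y,.089]]))-[190,130])*3.5)
cv2.imwrite("pics/s7.png",F)
E
```

```text
t 14.8 box x 0.0011 y -0.0296 z 0.1814 F by 0.2 bx -1.1 z -0.0 grip -0.0001
yaw err deg -0.07094729363448647
0.0 [[160.18369267 270.6623778 ]
 [345.37682184 250.02509508]]
0.02 [[156.78448942 249.32470228]
 [339.10897731 229.32583679]]
0.04 [[153.49230922 228.65883812]
 [333.03562272 209.26887229]]
```

View pics/s7.png

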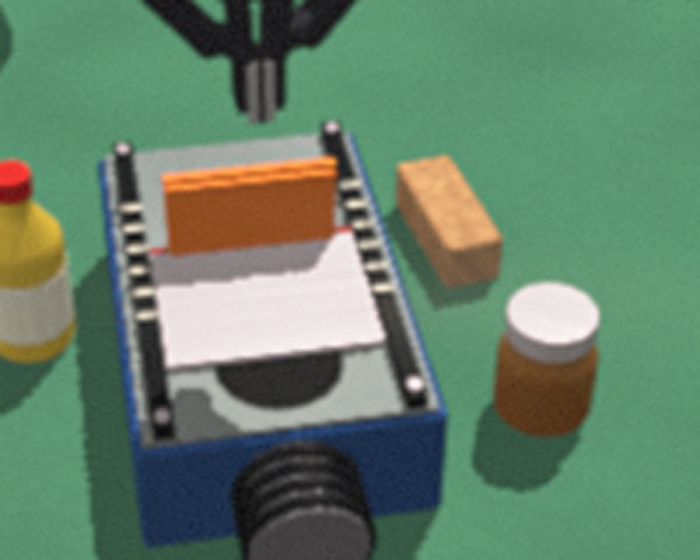

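The red marks at (157,250) and (343,229) match the predicted tick at y = 20 mm, (157,249) and (339,229), which is an opening of 0.060. The bottle, jar and block stand where they were, and the fingers are clear. Handing in.

```bash
python3 -c "
from station import arm
print(arm.sign_off())"
```

```text
the job is handed in; nothing more can be done
None
```

The gate was shut fully, then opened to the third click, and it is resting in that notch. I handed the job in at about 15 s on the robot clock, well inside the 64 s limit.

- **Shutting:** I pushed the plate from its +y side with closed fingertips until it met the hard stop. The push rose to about 20 N with no further movement, and the wrist picture showed the plate on the first ticks.
- **Opening:** I pushed from the -y side in 2 mm steps and felt the first and second notches at the expected positions. The force dropped as the gate snapped into the third, and I stopped there. I never pushed far enough to reach the fourth click.
- **Final picture:** the red marks sit on the y = 20 mm ticks, which is an opening of 0.060. The bottle, jar and sanding block had not moved, and the gripper was raised and touching nothing.

**One disagreement:** the visible fingertips stood about 30 mm higher than the reported tool position in both the scene and wrist views. There was no contact when I lowered the tool point below the box's top surface, so I trusted the pictures and worked about 30 mm lower.

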